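# Walk a heavy blank home and wind the capstan clamp tight

### The job

Push the heavy aluminium blank along the fixture board until its front end is home against the dark steel end stop, without lifting it; it walks straight when its two rear corners are nudged in turn. Then wind the five-spoked capstan counter-clockwise (seen from above), pushing spoke after spoke, until the jaw grips the blank squarely and firmly against the wooden fence; stop when the push on a spoke has risen to about 10 N rather than crushing the blank, and let go. Move the jaw only by the capstan, and leave the hex key, caliper, try square and label roll where they lie.

Things in the scene. Friction and masses are not known exactly. Their poses are not given: they have to be found in the camera images.
- board: Plywood fixture board fixed to the table, 300 (x) by 370 (y) by 12 mm. Origin: on the table, 15 mm nearer the robot than the board's middle; x runs along the fence away from the robot, y left, z up. Left: wooden fence, 40 mm high, face at y = 150 mm, x from -40 to 125. Far end: dark steel end stop, 40 mm high, face at x = 105 mm, y from 40 to 150. Right: the capstan on a grey housing.
- home_corner (a point): Point on the board's top (12 mm above the table) where the faces of fence and end stop meet; axes as the board's. The blank is home with its middle at x = -60 mm and y = -30 mm of this frame.
- bridge_cap (a point): Top of the bearing cap over the hub, 114 mm above the table; axes as the board's. The grey bridge under it, 18 mm wide, 100 to 109 mm up, runs along x over the hub between posts at x = -126 and +126 mm. Spokes pass under it, a finger cannot (keep its middle 48 mm off in y): it must lift off and take another spoke. On the hub's right (-y) counter-clockwise means pushing away from the robot.
- blank: Sawn aluminium blank, a flat-bottomed bar 120 mm (x) by 60 mm (y) by 36 mm high, 0.55 to 0.9 kg (2 to 9 N to push), with two small dark centre holes on top. Origin: centre of its underside; x along its length, away from the robot. It starts on the board between fence and jaw, askew, about 45 to 70 mm short of the end stop.
- clamp_jaw: Dark steel sliding jaw, 75 mm (x) by 18 mm, top 39 mm above the board, facing the fence from the right, with a toothed rack behind it. Origin: middle of its gripping face, at the board's top. It slides to +y of the board, 11 mm for each radian of the capstan; its face is 115 mm from the fence at capstan angle 0. Over 120 N of grip crushes the blank.
- capstan (a joint): Capstan angle, rad; grows counter-clockwise from above, which closes the jaw. Starts at 0 to 1.2; the blank is gripped near 5; limit 6.4. Friction of 0.25 N m holds it wherever it is left, also tight: turning freely takes 3 to 4 N at 80 mm radius; then the push rises within some 0.1 rad, 7 N for each 50 N of grip. About 10 N on the spoke is right; after letting go 15 to 25 N of grip stays.
- capstan_hub (a point): On the capstan's axis at the height of the spokes' middle, 85 mm above the table; turns with the capstan. Its x axis lies along one of five equal level spokes, 72 degrees apart: steel bars 12 mm thick, free from the hub (radius 46 mm, 70 to 97 mm above the table) out to black balls, 22 mm, centred 101 mm from the axis. Push at 75 to 80 mm radius.
- hex_key: Bystander: dark L-shaped hex key, 38 by 104 by 9 mm, on the board's near part between the blank and the capstan's near post. Origin: centre of its underside. Leave it.
- caliper: Bystander: caliper with dark display, 80 by 200 by 14 mm, on the table left of the board. Origin: centre of its underside. Leave it.
- try_square: Bystander: try square with wooden stock and steel blade, 210 by 141 by 20 mm, at the near left. Origin: centre of its underside. Leave it.
- label_roll: Bystander: white roll, 73 mm across and 50 mm high, standing right of the board. Origin: centre of its underside. Leave it.

How it is judged:
On the way:
1. the blank's front end is within 6 mm of the end stop (x of blank in the frame of home_corner above -0.066 m), for 0.2 s.
At the end, for the whole second after the job is handed in: The blank lies flat on the board with its front end within 6 mm of the end stop, its side within 4 mm of the fence and within 0.05 rad of square, gripped between jaw and fence with more than 8 N; blank and capstan at rest (x of blank in the frame of home_corner above -0.066 m and y of blank in the frame of home_corner above -0.034 m and angle between the x axis of blank and the x axis of home_corner, either way round below 0.05 rad and contact force between clamp_jaw and blank above 8 N and angle between blank's own z axis and vertical below 0.06 rad and linear speed of blank below 0.01 m/s and velocity of joint capstan below 0.05 rad/s); the robot touches nothing.
It fails at once if the blank is lifted or tipped (z of blank in the frame of home_corner above 0.015 m or angle between blank's own z axis and vertical above 0.3 rad).
It fails at once if the jaw crushes the blank (more than 120 N) (contact force between clamp_jaw and blank above 120 N).
It fails at once if the robot pushes the jaw itself (contact force between any of the fingers, the arm and clamp_jaw above 8 N).
It fails at once if the hex key, caliper, try square or label roll is moved more than 30 mm (distance of any of hex_key, caliper, try_square, label_roll from where it was at the start of the episode above 0.03 m).
It also fails if it takes over 72 s, if anything falls off the work surface, if the arm or the gripper's body presses on something with over 40 N, if the wrist force passes 120 N, or if a joint passes its speed limit or range.

### The arm

A 6-joint arm with a two-finger parallel gripper is mounted at the origin on a cart in front of the work surface, level with it; the furniture and walls round the work are solid. World frame = base frame: x ahead of the robot, y to its left, z up, the work surface at z = 0. Lengths are in m, angles in rad, forces in N, time in s.
With the tool pointing down it reaches from about 0.3 to 0.75 m from the base axis. Payload 8.5 kg.
Tool frame: the origin (TCP) lies midway between the tips of the shut fingers; the grasp point (between the pads) lies 19 mm behind it; z points along the fingers, y is the direction in which the jaws open and shut (so a half turn about z gives the same grasp; the last joint's range is limited). The gripper opens to 88 mm and grips with 3 to 60 N. Pads are 18 mm wide; open, the fingers measure 123 mm over their backs; the gripper's body (75 mm by 187 mm) begins 45 mm behind the grasp point.
Start: joints at [1.09, 0.381, 1.297, -0, 1.464, -0.215], TCP at [0.144, 0.531, 0.239] pointing down, gripper open.
Joint ranges: [-3.11, 3.11], [-0.89, 2.33], [0.22, 2.48], [-1.42, 4.56], [0.17, 2.85], [-2.88, 2.88]. Speed limits (rad/s): [2.39, 2.39, 3.14, 3.14, 3.14, 3.14].

### API

Orientations are given as a rotation vector (axis times angle).
In Python, from cell import readout, cams, order gives the robot as it stands.
- The arm moves only by the shell command python3 -m creep 'ROWS'. ROWS is text: rows parted by semicolons, each of 5 numbers parted by spaces: the gripper's target within -1 to 1 (fully open at 1, half-way at 0, shut at -1), then the shift along the tool's x, y, z in mm, then the turn about the tool's z in degrees. In form: hand x y z roll; .... A call has 1 to 8 rows; each row shifts and turns the commanded pose from where the row before left it, along the tool's axes as they then stand; what a row does not reach is not made up. A row lasts 1/8 s, in which the tool goes at most 62.5 mm and 10.7 degrees, less where a joint would pass 70% of its speed; a pose out of reach is approached as far as the arm can. A call with a gripper value outside its range is refused whole. The fingers move at their own pace and stop on an object; the grip force is fixed at half the most. Time passes only in rows, so rows that do not move let the fingers close. It gives the time, the measured TCP pose, the force and the opening at its end, in the units of the state.
- readout.state(): the state, without advancing time (a new reading comes with each control period).
- cams.get_image(name): name is "side" or "top" or "wrist"; returns a dict with "frame" (480x640x3 uint8, red, green, blue), "z_map" (480x640 float32, m along the optical axis (not along the pixel's ray), 0 where there is no reading), "fx", "fy", "cx", "cy" (pixels), "xyz" and "rotation" of the camera in the world; the wrist camera has in their place "T_tool_cam" (4x4, takes a point from camera to tool coordinates, whose origin is the TCP and whose axes are the flange's). Camera axes: x right, y up, looking along -z (the intrinsics and any distortion apply to the point x, -y, -z); pixel columns grow to the right and rows downward; lengths in m; the calibration is good to about 2 mm. A picture is of the moment at which its call begins: read the wrist's pose just before it.
- order.job_done(): hands the job in, once; it reports no verdict.
The state is a dict: "clock": time; "joint_pos": joint angles; "joint_velocities": joint speeds; "joint_efforts": joint torques, N m; "tcp_pos": TCP position; "eef_rot": TCP orientation; "ft_force": force on the tool from outside, world axes, zero at the start; "wrist_torque": the same for the moment, N m; "opening": opening from 0.0 (shut) to 1.0 (fully open).
Only numpy, scipy, OpenCV 4.12 (cv2) and the standard library are available. Lean on these libraries where they do the work, as an engineer would, in place of code of your own. Each camera call takes 0.05 s, during which the arm holds its last target. There are 200 camera calls.

## Working session

There is one attempt and no reset: what is moved stays moved. The work goes in short steps, Python scripts to look and compute and a shell command to move; the robot and the scene stay as the last step left them, time stands still between calls to the robot, and variables do not carry over. Pictures are saved under pics/ and viewed, about 8 in all and at most 12, crops included, and the job is handed in when it is done.

```bash
ls; mkdir -p pics; python3 - <<'E'
from cell import readout,cams
import cv2,numpy as np
s=readout.state()
for k,v in s.items(): print(k,np.round(v,4))
for n in ("top","side"):
    d=cams.get_image(n); cv2.imwrite(f"pics/{n}0.png",d["frame"][:,:,::-1])
    np.savez(f"{n}0.npz",**d)
    print(n,{k:(np.round(v,4).tolist() if k not in("frame","z_map") else v.shape) for k,v in d.items()})
E
```

```text
pics
clock 0.0
joint_pos [ 1.0897  0.3812  1.2982 -0.      1.4636 -0.2153]
joint_velocities [-0.0009  0.0001  0.0009 -0.0011 -0.0005 -0.0002]
joint_efforts [-1.80000e-03 -4.37923e+01 -2.24546e+01  7.12000e-02  3.53000e-02
 -1.00000e-04]
tcp_pos [0.1443 0.5304 0.2382]
eef_rot [-4.1620e-01 -3.1134e+00  2.1000e-03]
ft_force [-0.0467  0.7348  0.2881]
wrist_torque [ 0.0099  0.0046 -0.0351]
opening 0.9975
top {'frame': (480, 640, 3), 'z_map': (480, 640), 'fx': 456.4878, 'fy': 456.4878, 'cx': 321.5772, 'cy': 238.2242, 'xyz': [0.5113, -0.0022, 1.1298], 'rotation': [0.0483, -0.0408, -1.5764]}
side {'frame': (480, 640, 3), 'z_map': (480, 640), 'fx': 577.122, 'fy': 577.122, 'cx': 318.3249, 'cy': 242.288, 'xyz': [0.3032, -1.35, 0.6742], 'rotation': [1.182, -0.1222, -0.1345]}
```

View pics/top0.png

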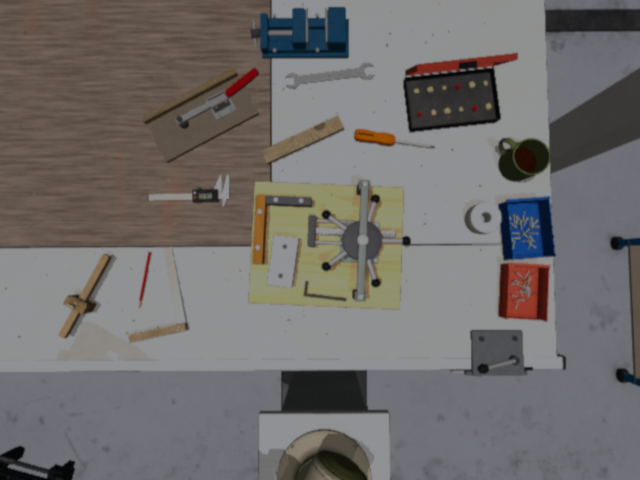

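View pics/side0.png

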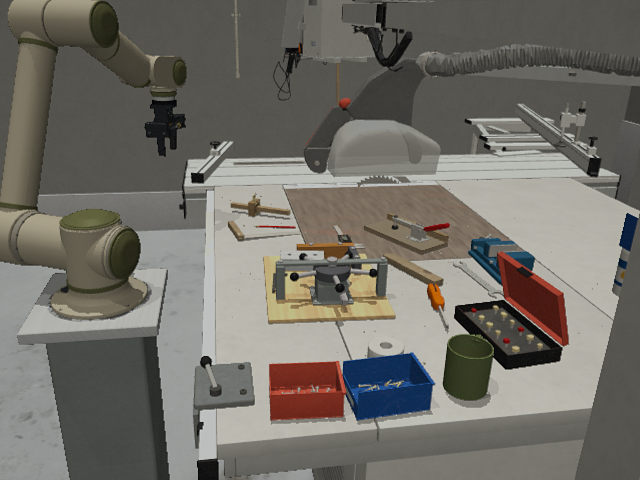

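The top view shows the board at px (248–405, 182–308), the blank near (283,260), the fence (orange) near (260,230), the stop at (290,201), the hub at (362,240), the hex key near (325,293) and the label roll at (485,218). The side view shows the capstan at (332,275) and nothing unexpected. Next I'll measure these.

```bash
cat > h.py <<'E'
import numpy as np,cv2
from scipy.spatial.transform import Rotation as R
def ray(d,uv,z):
    uv=np.atleast_2d(uv).astype(float)
    c=np.c_[(uv[:,0]-d["cx"])/d["fx"],-(uv[:,1]-d["cy"])/d["fy"],-np.ones(len(uv))]
    w=c@R.from_rotvec(d["rotation"]).as_matrix().T; o=np.asarray(d["xyz"])
    return o+w*((z-o[2])/w[:,2])[:,None]
def proj(d,p):
    c=(np.atleast_2d(p)-d["xyz"])@R.from_rotvec(d["rotation"]).as_matrix()
    return np.c_[d["cx"]+d["fx"]*c[:,0]/-c[:,2],d["cy"]-d["fy"]*c[:,1]/-c[:,2]]
def big(m):
    cs,_=cv2.findContours(m.astype(np.uint8),cv2.RETR_EXTERNAL,cv2.CHAIN_APPROX_NONE)
    return max(cs,key=cv2.contourArea)
def rect(d,c,z):
    p=ray(d,c[:,0,:],z)[:,:2]
    return cv2.minAreaRect((p*1000).astype(np.float32))
E
python3 - <<'E'
from h import *
d={k:v for k,v in np.load("top0.npz").items()}
f=d["frame"]; hsv=cv2.cvtColor(f,cv2.COLOR_RGB2HSV)
for n,(u,v) in dict(board=(390,290),blank=(283,275),fence=(260,230),jaw=(312,232),stop=(290,201),ball=(326,267),hub=(350,250),bridge=(362,210),spoke=(338,260),roll=(475,218)).items(): print(n,f[v,u],hsv[v,u],round(float(d["z_map"][v,u]),3),ray(d,(u,v),0.05).round(3))
m=cv2.inRange(hsv,(22,50,90),(34,255,255)); m[:170]=0;m[320:]=0;m[:,:240]=0;m[:,415:]=0
c=cv2.convexHull(big(m)); r=rect(d,c,.012);print("board",r, cv2.boxPoints(r))
b=cv2.resize(f[175:315,240:415,::-1],None,fx=4.5,fy=4.5,interpolation=cv2.INTER_CUBIC);b=b[:600,:800]
cv2.imwrite("pics/crop0.png",b)
E
```

```text
board [144 145 109] [ 31  63 145] 1.112 [[ 0.45  -0.158  0.05 ]]
blank [134 135 139] [114   9 139] 1.079 [[0.486 0.094 0.05 ]]
fence [146  96  40] [ 16 185 146] 1.082 [[0.593 0.149 0.05 ]]
jaw [72 71 75] [128  14  75] 1.077 [[0.588 0.025 0.05 ]]
stop [74 72 77] [132  17  77] 1.084 [[0.662 0.077 0.05 ]]
ball [26 26 27] [120   9  27] 1.033 [[ 0.505 -0.007  0.05 ]]
hub [73 73 77] [120  13  77] 1.031 [[ 0.544 -0.064  0.05 ]]
bridge [116 120 117] [ 68   9 120] 1.027 [[ 0.639 -0.094  0.05 ]]
spoke [108  99  93] [ 12  35 108] 1.041 [[ 0.521 -0.036  0.05 ]]
roll [144 145 149] [114   9 149] 1.082 [[ 0.618 -0.361  0.05 ]]
board ((560.3753051757812, -7.64483642578125), (369.4779968261719, 298.8121337890625), 87.18939208984375) [[ 402.09036 -184.83553]
 [ 700.543   -199.48769]
 [ 718.6603   169.54585]
 [ 420.20758  184.19801]]
```

View pics/crop0.png

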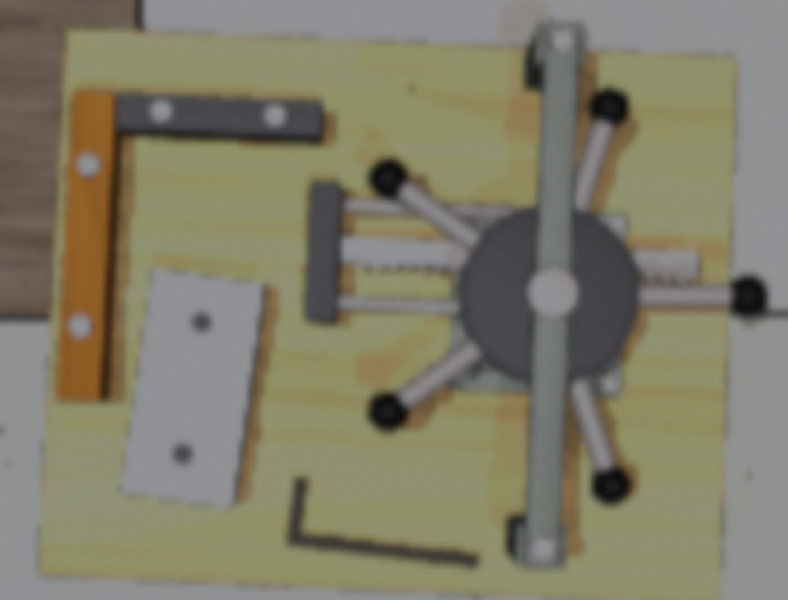

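The crop shows the blank askew at crop (195,388), the jaw face at (308,250), the hub cap at (553,294), the balls at (388,178), (609,105), (748,297), (611,485) and (388,411), and the hex key at (300–478, 480–565).

```bash
cat >> h.py <<'E'
YAW=np.radians(-2.81); BO=np.array([.5604,-.0076])-.015*np.array([np.cos(YAW),np.sin(YAW)])
M=np.array([[np.cos(YAW),-np.sin(YAW)],[np.sin(YAW),np.cos(YAW)]])
def tob(p): return (np.atleast_2d(p)[:,:2]-BO)@M   # world->board
def tow(p): return np.atleast_2d(p)@M.T+BO
def blank(d,m0=None):
    f=d["frame"]; hsv=cv2.cvtColor(f,cv2.COLOR_RGB2HSV)
    m=cv2.inRange(hsv,(0,0,100),(180,30,255))
    k=np.zeros_like(m); pts=proj(d,np.c_[tow([[-.15,.143],[.103,.143],[.103,.045],[-.15,.045]]),[.048]*4])
    cv2.fillConvexPoly(k,pts.astype(np.int32),255)
    m=cv2.morphologyEx(m&k,cv2.MORPH_OPEN,np.ones((5,5)))
    c=big(m); (cx,cy),(w,h),a=rect(d,cv2.convexHull(c),.048)
    if w<h: a+=90
    a=(a+90)%180-90
    b=tob([[cx/1e3,cy/1e3]])[0]*1e3
    return b.round(1),(round(w,1),round(h,1)),round(a-np.degrees(YAW),2),(round(cx,1),round(cy,1))
E
python3 - <<'E'
from h import *
d={k:v for k,v in np.load("top0.npz").items()}
g=lambda pts,z:(tob(ray(d,np.array(pts)/4.5+[240,175],z))*1000).round(1)
print("BO",BO,"blank",blank(d))
cap=g([(553,294)],.114);print("cap",cap)
balls=g([(388,178),(609,105),(748,297),(611,485),(388,411)],.085)
hub=cap[0]; e=balls-hub; print(e.round(1),np.hypot(*e.T),np.degrees(np.arctan2(e[:,1],e[:,0])).round(1))
print("fence top right edge",g([(115,95),(104,398)],.052)); print("stop top near edge",g([(118,134),(322,140)],.052))
print("jaw left top edge",g([(313,183),(305,320)],.051)); print("hex",g([(300,480),(292,542),(478,565)],.012))
print("cap w",tow(cap/1000), "holes",g([(201,322),(182,455)],.048))
E
```

```text
BO [ 0.54541804 -0.00686464] blank (array([-30.8, 101.2]), (60.9, 119.7), np.float64(-5.6), (519.7, 95.7))
cap [[ 22.3 -81.7]]
[[  57.3   84. ]
 [  99.6  -27.3]
 [   4.4 -101.5]
 [ -93.9  -35.4]
 [ -61.4   79. ]] [101.68229934 103.27366557 101.5953247  100.35123318 100.05478499] [  55.7  -15.3  -87.5 -159.3  127.9]
fence top right edge [[121.1 148.4]
 [-38.9 146.1]]
stop top near edge [[100.5 145.8]
 [101.9  38. ]]
jaw left top edge [[79.  41.7]
 [ 6.6 42.7]]
hex [[ -78.8   43. ]
 [-112.4   45.8]
 [-120.4  -55.3]]
cap w [[ 0.56368595 -0.08955964]] holes [[  3.3  97.6]
 [-67.  104.2]]
```

```bash
cat >> h.py <<'E'
BO=BO-M@np.array([.0038,.0025])   # fence/stop faces corrected
def go(xyb,z,yaw_b):
    """print tool-axis shift (mm) and roll (deg) to board xy (mm), z (mm), tool-y yaw in board (deg)"""
    from cell import readout
    s=readout.state(); Rt=R.from_rotvec(s["eef_rot"]).as_matrix()
    t=np.r_[tow(np.array(xyb)/1e3)[0],z/1e3]
    a=np.degrees(np.arctan2(Rt[1,1],Rt[0,1])); r=-(yaw_b+np.degrees(YAW)-a); r=(r+180)%360-180
    print("t",round(s["clock"],2),"b",(tob(s["tcp_pos"])*1e3).round(1)[0],"z",round(s["tcp_pos"][2]*1e3,1),"yaw_b",round(a-np.degrees(YAW),1),"F",np.round(M.T@s["ft_force"][:2],1),round(s["ft_force"][2],1),"| shift",(Rt.T@(t-s["tcp_pos"])*1e3).round(1),"roll",r.round(1))
E
python3 - <<'E'
from h import *
d={k:v for k,v in np.load("top0.npz").items()}
print(blank(d), "hub",tob(ray(d,np.array([[553,294]])/4.5+[240,175],.114))*1e3)
go((-108,110),120,90)
E
```

```text
(array([-27. , 103.7]), (60.9, 119.7), np.float64(-5.6), (519.7, 95.7)) hub [[ 26.11758758 -79.18534646]]
t 0.1 b [-423.1  519.5] z 238.2 yaw_b 77.6 F [-0.1  0.1] -0.0 | shift [-395.9 -332.   118.5] roll -12.4
```

```bash
python3 -m creep '-0.36 -40 -33 0 0;-0.36 -40 -33 0 0;-0.36 -40 -33 0 0;-0.36 -40 -33 0 0;-0.36 -40 -33 0 0;-0.36 -40 -33 0 0;-0.36 -40 -33 0 0;-0.36 -40 -33 0 0'; python3 -m creep '-0.36 -38 -34 15 0;-0.36 -38 -34 25 0;-0.36 0 0 40 -6;-0.36 0 0 38 -6.4;-0.36 0 0 0 0'; python3 -c "
from h import *
go((-108,110),36,90)"
```

```text
clock: 1.1
tcp_pos: [0.3845, 0.1903, 0.2387]
eef_rot: [-0.416, -3.114, 0.0]
ft_force: [0.7, 0.8, 0.1]
opening: 0.32
clock: 1.72
tcp_pos: [0.4381, 0.1062, 0.1191]
eef_rot: [-0.08, -3.135, 0.0]
ft_force: [-0.2, 0.5, 1.1]
opening: 0.319
t 1.73 b [-108.9  110.2] z 119.1 yaw_b 89.9 F [-0.2  0.5] 1.1 | shift [-1.4 -0.2 83.1] roll -0.1
```

```bash
python3 -m creep '-0.36 0 0 30 0;-0.36 0 0 30 0;-0.36 0 0 23 0;-0.36 0 0 0 0'; python3 -c "
from h import *
go((-24,110),36,90)"; python3 -m creep '-0.36 -5 0 0 0;-0.36 -5 0 0 0;-0.36 -4 0 0 0;-0.36 -4 0 0 0;-0.36 -4 0 0 0;-0.36 -4 0 0 0'; python3 -c "
from h import *
go((-24,110),36,90)"; python3 -m creep '-0.36 -4 0 0 0;-0.36 -4 0 0 0;-0.36 -4 0 0 0;-0.36 -4 0 0 0'; python3 -c "
from h import *
go((-24,110),36,90)
from cell import cams
d=cams.get_image('top');print(blank(d));cv2.imwrite('pics/t1.png',d['frame'][:,:,::-1])
d=cams.get_image('wrist');cv2.imwrite('pics/w1.png',d['frame'][:,:,::-1])"
```

```text
clock: 2.22
tcp_pos: [0.4396, 0.1064, 0.0381]
eef_rot: [-0.08, -3.14, 0.0]
ft_force: [0.3, 0.3, 0.5]
opening: 0.317
t 2.23 b [-107.5  110.5] z 38.1 yaw_b 89.9 F [0.3 0.3] 0.5 | shift [-83.5  -0.3   2. ] roll -0.1
clock: 2.98
tcp_pos: [0.4646, 0.105, 0.0384]
eef_rot: [-0.078, -3.139, 0.0]
ft_force: [-5.9, -1.3, 2.5]
opening: 0.318
t 2.98 b [-82.4 110.3] z 38.4 yaw_b 90.0 F [-5.8 -1.6] 2.5 | shift [-58.4  -0.2   2.3] roll -0.0
clock: 3.48
tcp_pos: [0.4806, 0.1044, 0.0384]
eef_rot: [-0.078, -3.139, -0.0]
ft_force: [-6.3, 0.6, 3.4]
opening: 0.319
t 3.48 b [-66.4 110.4] z 38.4 yaw_b 90.0 F [-6.3  0.3] 3.4 | shift [-42.4  -0.4   2.3] roll -0.0
(array([ 21.2, 109.4]), (61.6, 83.2), np.float64(2.45), (568.0, 99.0))
```

```bash
python3 -m creep '-0.36 -4 0 0 0;-0.36 -4 0 0 0;-0.36 -4 0 0 0;-0.36 -4 0 0 0;-0.36 -4 0 0 0;-0.36 -4 0 0 0;-0.36 -4 0 0 0;-0.36 -4 0 0 0'; python3 -c "
from h import *
go((-24,110),36,90)"; python3 -m creep '-0.36 -2 0 0 0;-0.36 -2 0 0 0;-0.36 -2 0 0 0'; python3 -c "
from h import *
go((-24,110),36,90)
from cell import cams
d=cams.get_image('top');print(blank(d));cv2.imwrite('pics/t2.png',cv2.resize(d['frame'][175:315,240:415,::-1],None,fx=4,fy=4))"
```

```text
clock: 4.58
tcp_pos: [0.5126, 0.1028, 0.0382]
eef_rot: [-0.078, -3.139, -0.0]
ft_force: [-6.1, 1.2, 4.8]
opening: 0.32
t 4.58 b [-34.3 110.4] z 38.2 yaw_b 90.0 F [-6.1  0.9] 4.8 | shift [-10.3  -0.4   2.2] roll -0.0
clock: 4.95
tcp_pos: [0.5185, 0.1025, 0.0382]
eef_rot: [-0.078, -3.139, -0.0]
ft_force: [-6.0, 0.3, 3.0]
opening: 0.319
t 4.95 b [-28.4 110.4] z 38.2 yaw_b 90.0 F [-6. -0.] 3.0 | shift [-4.4 -0.4  2.2] roll -0.0
(array([ 65. , 108.9]), (60.6, 77.0), np.float64(-0.01), (611.8, 96.4))
```

View pics/t2.png

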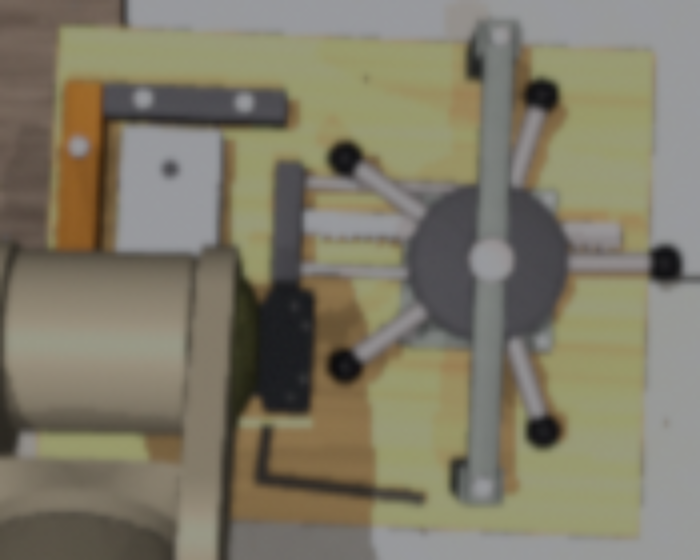

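The blank is square (hole at px (170,168)) with only a few mm of gap left to the stop at (200,115). I'll push slowly until it touches.

```bash
for i in 1; do python3 -m creep '-0.36 -1.5 0 0 0;-0.36 -1.5 0 0 0' | grep force; python3 -m creep '-0.36 -1 0 0 0;-0.36 0 0 0 0' | grep force;  python3 -m creep '-0.36 -1 0 0 0;-0.36 0 0 0 0' | grep force; done; python3 -c "
from h import *
go((-24,110),36,90)"
```

```text
ft_force: [-6.4, -0.1, 4.5]
ft_force: [-6.2, -0.0, 3.4]
ft_force: [-5.1, 0.4, 3.2]
t 5.75 b [-23.3 110.4] z 38.2 yaw_b 90.0 F [-5.1  0.2] 3.2 | shift [ 0.7 -0.4  2.2] roll -0.0
```

```bash
python3 -m creep '-0.36 -1 0 0 0;-0.36 0 0 0 0' | grep force; python3 -m creep '-0.36 -1 0 0 0;-0.36 0 0 0 0' | grep force;  python3 -m creep '-0.36 -1 0 0 0;-0.36 0 0 0 0' | grep force; python3 -c "
from h import *
go((-24,110),36,90)
from cell import cams
d=cams.get_image('top');print(blank(d))
g=d['frame'].mean(2);u,v=proj(d,np.r_[tow([[.105,.11]])[0],.05])[0].round().astype(int);print(v,g[v-8:v+8,u].round())"
```

```text
ft_force: [-7.4, 0.4, 4.2]
ft_force: [-11.6, 0.1, 7.8]
ft_force: [-15.4, 0.2, 10.8]
t 6.5 b [-22.7 110.4] z 38.1 yaw_b 90.0 F [-15.4  -0.5] 10.8 | shift [ 1.3 -0.4  2.1] roll -0.0
(array([ 71.3, 108.4]), (59.7, 69.3), np.float64(2.45), (618.0, 95.6))
205 [ 80.  78.  78.  79.  80.  80.  82. 111. 146. 154. 154. 154. 154. 155.
 152. 137.]
```

```bash
python3 -m creep '-0.36 5 0 0 0;-0.36 15 0 0 0;-0.36 0 0 -40 0;-0.36 0 0 -45 0;-1 0 0 -27 0;-1 0 0 0 0'; python3 -c "
from h import *
go((-6,-157),150,2.3)"
```

```text
clock: 7.3
tcp_pos: [0.5086, 0.1029, 0.1518]
eef_rot: [0.078, 3.135, 0.0]
ft_force: [-0.1, 0.0, -1.4]
opening: 0.113
t 7.3 b [-38.4 110.4] z 151.8 yaw_b 90.0 F [-0.1 -0. ] -1.4 | shift [ -32.5 -267.4    2. ] roll 87.7
```

```bash
python3 -m creep '-1 -6.5 -53.5 0 0;-1 -6.5 -53.5 0 0;-1 -6.5 -53.5 0 0;-1 -6.5 -53.5 0 0;-1 -6.5 -53.5 0 0;-1 0 0 0 10;-1 0 0 0 10;-1 0 0 0 10'; python3 -m creep '-1 0 0 0 10;-1 0 0 0 10;-1 0 0 0 10;-1 0 0 0 10;-1 0 0 0 10;-1 0 0 0 7.7;-1 0 0 0 0' ; python3 - <<'E'
from h import *
from cell import cams
d=cams.get_image('top');print(blank(d))
cv2.imwrite('pics/t3.png',cv2.resize(d['frame'][175:315,240:415,::-1],None,fx=4,fy=4))
go((-6,-157),75,2.3)
E
```

```text
clock: 8.3
tcp_pos: [0.5263, -0.166, 0.1484]
eef_rot: [-0.897, -3.009, -0.0]
ft_force: [0.0, 0.1, -0.5]
opening: 0.009
clock: 9.18
tcp_pos: [0.5264, -0.1658, 0.1487]
eef_rot: [-2.23, -2.212, 0.0]
ft_force: [-0.5, -0.6, 0.3]
opening: 0.007
(array([ 46.9, 108.8]), (60.6, 117.0), np.float64(-0.06), (593.7, 97.2))
t 9.22 b [  -7.4 -157.2] z 148.9 yaw_b 2.4 F [ 0.9 -0.3] -0.1 | shift [ 0.1  1.5 73.8] roll 0.1
```

View pics/t3.png

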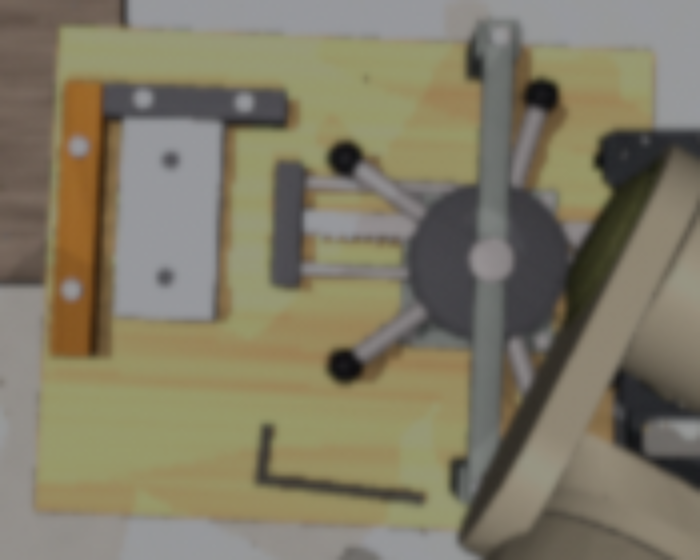

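The blank is home: its front edge (170,118) meets the stop, it is square, and about 11 mm off the fence. Now I'll descend beside the spoke and make the first push.

```bash
python3 -m creep '-1 0 0 35 0;-1 0 0 35 0;-1 0 0 4 0;-1 0 0 0 0'; python3 -c "
from h import *
go((6,-157),75,2.3)"; python3 -m creep '-1 0 4 0 0;-1 0 4 0 0;-1 0 3 0 0;-1 0 2 0 0';  python3 -c "
from h import *
go((6,-157),75,2.3)"
```

```text
clock: 9.72
tcp_pos: [0.5269, -0.166, 0.0763]
eef_rot: [2.23, 2.212, 0.0]
ft_force: [0.3, 0.1, -1.6]
opening: 0.006
t 9.72 b [  -6.9 -157.4] z 76.3 yaw_b 2.3 F [0.3 0.1] -1.6 | shift [-0.1 12.9  1.3] roll 0.0
clock: 10.22
tcp_pos: [0.5398, -0.166, 0.0759]
eef_rot: [2.231, 2.211, 0.0]
ft_force: [1.0, 0.2, -0.2]
opening: 0.005
t 10.22 b [   6.  -156.7] z 75.9 yaw_b 2.3 F [1.  0.3] -0.2 | shift [-0.3 -0.   0.9] roll -0.0
```

```bash
python3 -m creep '-1 -1.75 6.8 0 -5;-1 -1.75 6.8 0 -5;-1 -1.75 6.8 0 -5;-1 -1.75 6.8 0 -5'; python3 -c "
from h import *
go((6,-157),75,2.3)"; python3 -m creep '-1 -1.75 6.8 0 -5;-1 -1.75 6.8 0 -5;-1 -1.75 6.8 0 -5;-1 -1.75 6.8 0 -5';  python3 - <<'E'
from h import *
from cell import cams
d=cams.get_image('top');print(blank(d))
np.savez('t4.npz',**d)
cv2.imwrite('pics/t4.png',cv2.resize(d['frame'][175:315,240:415,::-1],None,fx=4,fy=4))
go((6,-157),75,2.3)
E
```

```text
clock: 10.72
tcp_pos: [0.5669, -0.1698, 0.0757]
eef_rot: [-1.809, -2.567, 0.002]
ft_force: [-4.6, -0.6, 1.5]
opening: 0.0
t 10.72 b [  33.3 -159.2] z 75.7 yaw_b 22.4 F [-4.6 -0.9] 1.5 | shift [ 12.4 -24.4   0.8] roll 20.1
clock: 11.22
tcp_pos: [0.5944, -0.1641, 0.0758]
eef_rot: [-1.337, -2.843, 0.002]
ft_force: [-2.3, -2.9, 0.4]
opening: 0.006
(array([ 47. , 108.8]), (60.7, 116.9), np.float64(0.07), (593.8, 97.2))
t 11.28 b [  61.1 -151.8] z 75.8 yaw_b 42.6 F [-0.6 -1.2] 0.4 | shift [ 33.5 -44.1   0.8] roll 40.3
```

View pics/t4.png

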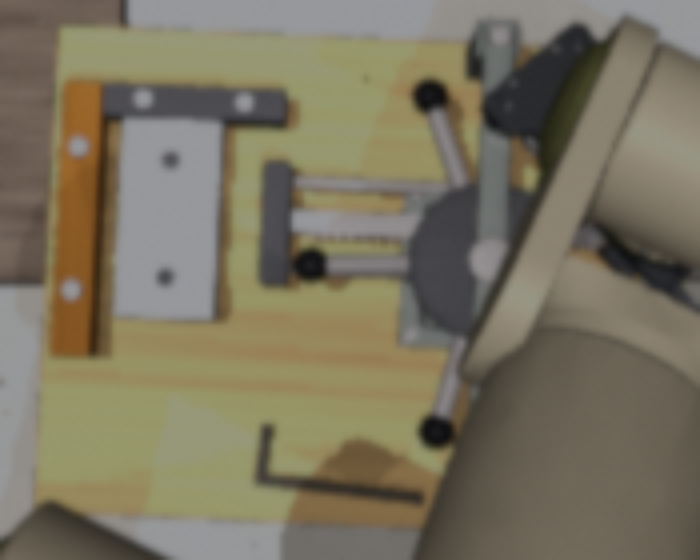

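The jaw advances as the spoke turns (about 37° so far), and the blank stays put. I'll finish this spoke, then lift and step back to the next one.

```bash
python3 -m creep '-1 -1.75 6.8 0 -5;-1 -1.75 6.8 0 -5;-1 -1.75 6.8 0 -5;-1 -1.75 6.8 0 -5;-1 -1.75 6.8 0 -5;-1 0 -3 0 0;-1 0 -3 -16 0;-1 0 0 -18 0'; python3 -c "
from h import *
go((26.1,-79.2),75,2.3)"; python3 -m creep '-1 5.25 -13 0 10;-1 5.25 -13 0 10;-1 5.25 -13 0 10;-1 5.25 -13 0 10;-1 5.25 -13 0 10;-1 5.25 -13 0 10;-1 5.25 -13 0 10;-1 5.25 -13 0 10'; python3 -m creep '-1 0 0 0 0'; python3 -c "
from h import *
go((26.1,-79.2),75,2.3)"
```

```text
clock: 12.28
tcp_pos: [0.6202, -0.1493, 0.111]
eef_rot: [0.697, 3.063, 0.0]
ft_force: [-0.6, 0.1, 0.6]
opening: 0.002
t 12.28 b [  85.5 -136.1] z 111.0 yaw_b 67.2 F [-0.6  0.1] 0.6 | shift [76.8 29.4 36. ] roll 64.9
clock: 13.28
tcp_pos: [0.5175, -0.1627, 0.1109]
eef_rot: [2.508, 1.89, 0.001]
ft_force: [-0.4, 0.0, 0.8]
opening: 0.005
clock: 13.4
tcp_pos: [0.5176, -0.1624, 0.1108]
eef_rot: [2.5, 1.901, 0.001]
ft_force: [1.2, -0.3, -0.6]
opening: 0.004
t 13.4 b [ -16.4 -154.2] z 110.8 yaw_b -12.7 F [ 1.2 -0.3] -0.6 | shift [82.5 24.9 35.9] roll -15.0
```

```bash
python3 -m creep '-1 5.5 0 0 0;-1 0 0 20 0;-1 0 0 15 0;-1 0 0 0 0;-1 -1.5 5.4 0 -4;-1 -1.5 5.4 0 -4'; python3 -c "
from h import *
go((26.1,-79.2),75,2.3)";  python3 -m creep '-1 -1.75 6.8 0 -5;-1 -1.75 6.8 0 -5;-1 -1.75 6.8 0 -5;-1 -1.75 6.8 0 -5;-1 -1.75 6.8 0 -5;-1 -1.75 6.8 0 -5;-1 -1.75 6.8 0 -5';python3 -c "
from h import *
go((26.1,-79.2),75,2.3)"
```

```text
clock: 14.15
tcp_pos: [0.5298, -0.1628, 0.0754]
eef_rot: [2.359, 2.074, 0.001]
ft_force: [-0.1, 0.1, -0.5]
opening: 0.005
t 14.15 b [  -4.2 -154. ] z 75.4 yaw_b -4.6 F [-0.1  0. ] -0.5 | shift [77.  24.3  0.3] roll -6.9
clock: 15.02
tcp_pos: [0.5774, -0.1693, 0.0753]
eef_rot: [1.626, 2.687, -0.002]
ft_force: [-0.8, -3.8, 0.6]
opening: 0.006
t 15.03 b [  43.7 -158.2] z 75.3 yaw_b 30.5 F [-0.6 -3.9] 0.6 | shift [77.  24.8  0.2] roll 28.2
```

```bash
python3 -m creep '-1 -1.75 6.8 0 -5;-1 -1.75 6.8 0 -5;-1 -1.75 6.8 0 -5;-1 -1.75 6.8 0 -5;-1 -1.75 6.8 0 -5;-1 -1.75 6.8 0 -5;-1 -1.75 6.8 0 -5;-1 0 0 0 0'; python3 - <<'E'
from h import *
from cell import cams
go((26.1,-79.2),75,2.3)
d=cams.get_image('top');print(blank(d))
cv2.imwrite('pics/t5.png',cv2.resize(d['frame'][175:315,240:415,::-1],None,fx=4,fy=4))
E
python3 -m creep '-1 0 -3 0 0;-1 0 -3 -16 0;-1 0 0 -18 0;-1 5.25 -13 0 10;-1 5.25 -13 0 10;-1 5.25 -13 0 10;-1 5.25 -13 0 10;-1 5.25 -13 0 10'; python3 -m creep '-1 5.25 -13 0 10;-1 5.25 -13 0 10;-1 5.25 -13 0 10;-1 0 0 0 0'; python3 -c "
from h import *
go((26.1,-79.2),75,2.3)"
```

```text
clock: 16.02
tcp_pos: [0.6205, -0.1458, 0.0753]
eef_rot: [0.747, 3.05, -0.0]
ft_force: [-0.0, -0.3, 0.4]
opening: 0.004
t 16.02 b [  85.6 -132.6] z 75.3 yaw_b 65.3 F [-0.  -0.3] 0.4 | shift [76.4 23.6  0.2] roll 63.0
(array([ 47. , 108.8]), (60.7, 116.9), np.float64(0.07), (593.8, 97.2))
clock: 17.08
tcp_pos: [0.5532, -0.1752, 0.11]
eef_rot: [1.974, 2.442, 0.0]
ft_force: [-0.0, 0.1, -0.2]
opening: 0.004
clock: 17.58
tcp_pos: [0.514, -0.1608, 0.1099]
eef_rot: [2.532, 1.858, 0.001]
ft_force: [-0.5, -0.8, 1.5]
opening: 0.003
t 17.57 b [ -20.  -152.8] z 109.9 yaw_b -14.7 F [-0.5 -0.8] 1.5 | shift [82.9 25.9 34.9] roll -17.0
```

View pics/t5.png

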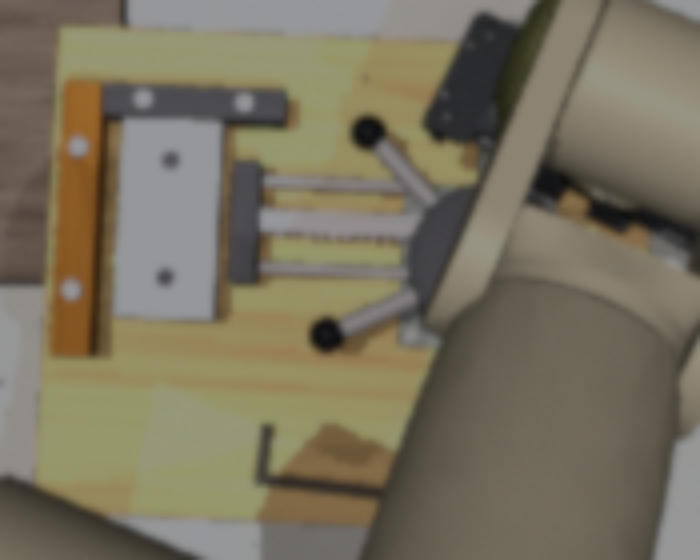

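The jaw is about 5 mm short of the blank, which is still home. Third spoke next.

```bash
python3 -m creep '-1 5.5 0 0 0;-1 0 0 20 0;-1 0 0 15 0;-1 0 0 0 0;-1 -1.5 5.4 0 -4;-1 -1.5 5.4 0 -4;-1 -1.75 6.8 0 -5;-1 -1.75 6.8 0 -5'; python3 -c "
from h import *
go((26.1,-79.2),75,2.3)";  python3 -m creep '-1 -1.75 6.8 0 -5;-1 -1.75 6.8 0 -5;-1 -1.75 6.8 0 -5;-1 -1.75 6.8 0 -5;-1 -1.75 6.8 0 -5';python3 -c "
from h import *
go((26.1,-79.2),75,2.3)"; python3 -m creep '-1 -1.4 5.4 0 -4;-1 -1.4 5.4 0 -4;-1 -1.4 5.4 0 -4;-1 -1.4 5.4 0 -4'; python3 -c "
from h import *
go((26.1,-79.2),75,2.3)
from cell import cams
d=cams.get_image('top');print(blank(d))"
```

```text
clock: 18.58
tcp_pos: [0.5385, -0.1669, 0.0743]
eef_rot: [-2.208, -2.234, 0.002]
ft_force: [-3.1, -2.2, 1.9]
opening: 0.002
t 18.57 b [   4.7 -157.7] z 74.3 yaw_b 3.5 F [-2.9 -2.4] 1.9 | shift [77.1 26.1 -0.8] roll 1.2
clock: 19.2
tcp_pos: [0.5735, -0.1698, 0.0743]
eef_rot: [1.673, 2.659, -0.002]
ft_force: [-3.0, -4.1, 0.2]
opening: 0.002
t 19.2 b [  39.8 -158.8] z 74.3 yaw_b 28.5 F [-2.8 -4.2] 0.2 | shift [76.5 25.9 -0.8] roll 26.2
clock: 19.7
tcp_pos: [0.5949, -0.1636, 0.0744]
eef_rot: [1.287, 2.865, -0.003]
ft_force: [-1.7, -5.4, -0.4]
opening: 0.004
t 19.7 b [  60.9 -151.6] z 74.4 yaw_b 44.4 F [-1.4 -5.4] -0.4 | shift [76.1 25.8 -0.8] roll 42.1
(array([ 46.9, 111.9]), (60.0, 117.0), np.float64(-0.15), (593.8, 100.3))
```

```bash
python3 -m creep '-1 -1.4 5.4 0 -4;-1 -1.4 5.4 0 -4;-1 -1.4 5.4 0 -4'; python3 -c "
from h import *
go((26.1,-79.2),75,2.3)"; python3 -m creep '-1 -1.4 5.4 0 -4;-1 -1.4 5.4 0 -4;-1 -0.7 2.7 0 -2';python3 -c "
from h import *
go((26.1,-79.2),75,2.3)
from cell import cams
d=cams.get_image('top');print(blank(d))"
```

```text
clock: 20.12
tcp_pos: [0.6094, -0.1549, 0.0744]
eef_rot: [0.982, 2.983, -0.002]
ft_force: [-0.3, -6.1, -0.7]
opening: 0.002
t 20.12 b [  74.9 -142.3] z 74.4 yaw_b 56.4 F [ 0.  -6.1] -0.7 | shift [75.6 25.4 -0.8] roll 54.1
clock: 20.5
tcp_pos: [0.6199, -0.1453, 0.0744]
eef_rot: [0.72, 3.056, -0.002]
ft_force: [0.7, -4.7, -0.3]
opening: 0.007
t 20.5 b [  85.  -132.2] z 74.4 yaw_b 66.3 F [ 0.9 -4.6] -0.3 | shift [75.2 24.8 -0.7] roll 64.0
(array([ 47. , 115.5]), (59.9, 117.0), np.float64(0.27), (594.1, 103.9))
```

```bash
python3 -m creep '-1 0 -3 0 0;-1 0 -3 -16 0;-1 0 0 -19 0;-1 5.25 -13 0 10;-1 5.25 -13 0 10;-1 5.25 -13 0 10;-1 5.25 -13 0 10;-1 5.25 -13 0 10'; python3 -m creep '-1 5.25 -13 0 10;-1 5.25 -13 0 10;-1 5.25 -13 0 10;-1 0 0 0 0'; python3 -c "
from h import *
go((26.1,-79.2),75,2.3)"; python3 -m creep '-1 4.5 0 0 0;-1 0 0 20 0;-1 0 0 15 0;-1 0 0 0 0;-1 -1.5 5.4 0 -4;-1 -1.4 5.4 0 -4;-1 0 0 0 0'; python3 - <<'E'
from h import *
go((26.1,-79.2),75,2.3)
from cell import cams
d=cams.get_image('top');print(blank(d))
E
```

```text
clock: 21.55
tcp_pos: [0.553, -0.175, 0.1099]
eef_rot: [1.953, 2.46, 0.001]
ft_force: [0.3, -0.5, 0.1]
opening: 0.005
clock: 22.05
tcp_pos: [0.5136, -0.1613, 0.1098]
eef_rot: [2.516, 1.88, 0.001]
ft_force: [-0.1, -0.8, -0.1]
opening: 0.002
t 22.05 b [ -20.4 -153.3] z 109.8 yaw_b -13.7 F [-0.1 -0.8] -0.1 | shift [83.  27.7 34.9] roll -16.0
clock: 22.92
tcp_pos: [0.5254, -0.163, 0.0742]
eef_rot: [2.38, 2.049, 0.001]
ft_force: [-1.4, -0.6, -0.4]
opening: 0.004
t 22.93 b [  -8.6 -154.4] z 74.2 yaw_b -5.7 F [-1.4 -0.7] -0.4 | shift [78.3 27.  -0.8] roll -8.0
(array([ 47. , 115.5]), (59.9, 117.0), np.float64(0.27), (594.1, 103.9))
```

```bash
cat >> h.py <<'E'
def ft():
    from cell import readout
    s=readout.state(); Rt=R.from_rotvec(s["eef_rot"]).as_matrix(); f=Rt.T@s["ft_force"]
    print("t",round(s["clock"],2),"F tool xyz",f.round(1),"yaw_b",round(np.degrees(np.arctan2(Rt[1,1],Rt[0,1])-YAW),1))
E
python3 -m creep '-1 -1.1 4.1 0 -3;-1 -1.1 4.1 0 -3;-1 -1.1 4.1 0 -3' >/dev/null; python3 -c "from h import *;ft()"; python3 -m creep '-1 -1.1 4.1 0 -3;-1 -1.1 4.1 0 -3' >/dev/null; python3 -c "from h import *;ft()"; python3 -m creep '-1 -0.7 2.7 0 -2;-1 -0.7 2.7 0 -2' >/dev/null; python3 - <<'E'
from h import *
ft()
from cell import cams
d=cams.get_image('top');print(blank(d));ft()
E
```

```text
t 23.35 F tool xyz [-2.5 -4.4 -1.1] yaw_b 3.3
t 23.6 F tool xyz [-1.7 -4.1 -0.8] yaw_b 9.3
t 23.85 F tool xyz [-2.  -5.  -0.1] yaw_b 13.3
(array([ 46.9, 117.3]), (56.8, 117.0), np.float64(-0.16), (594.1, 105.7))
t 23.9 F tool xyz [-1.6 -3.9 -0.2] yaw_b 13.4
```

```bash
S='from h import *;ft()'; python3 -m creep '-1 -0.35 1.35 0 -1;-1 -0.35 1.35 0 -1' >/dev/null; python3 -c "$S"; python3 -m creep '-1 -0.35 1.35 0 -1;-1 -0.35 1.35 0 -1' >/dev/null; python3 -c "$S"; python3 -m creep '-1 -0.35 1.35 0 -1;-1 0 0 0 0' >/dev/null; python3 -c "$S"
```

```text
t 24.15 F tool xyz [-2.2 -4.8 -0.6] yaw_b 15.3
t 24.4 F tool xyz [-3.1 -4.1 -1. ] yaw_b 17.3
t 24.65 F tool xyz [-2.1 -3.4  0.2] yaw_b 18.3
```

```bash
S='from h import *;ft()'; python3 -m creep '-1 -0.35 1.35 0 -1;-1 0 0 0 0' >/dev/null; python3 -c "$S"; python3 -m creep '-1 -0.35 1.35 0 -1;-1 0 0 0 0' >/dev/null; python3 -c "$S"; python3 -m creep '-1 -0.35 1.35 0 -1;-1 0 0 0 0' >/dev/null; python3 -c "$S"; python3 -m creep '-1 -0.35 1.35 0 -1;-1 0 0 0 0' >/dev/null; python3 -c "$S"
```

```text
t 24.9 F tool xyz [-1.3 -2.8 -0.4] yaw_b 19.3
t 25.15 F tool xyz [-2.8 -4.5  0.1] yaw_b 20.3
t 25.4 F tool xyz [-2.2 -2.6 -0.7] yaw_b 21.3
t 25.65 F tool xyz [-1.1 -3.9 -0.7] yaw_b 22.3
```

```bash
S='from h import *;ft()'; for k in 1; do python3 -m creep '-1 -0.35 1.35 0 -1;-1 0 0 0 0' >/dev/null; python3 -c "$S"; python3 -m creep '-1 -0.35 1.35 0 -1;-1 0 0 0 0' >/dev/null; python3 -c "$S"; python3 -m creep '-1 -0.35 1.35 0 -1;-1 0 0 0 0' >/dev/null; python3 - <<'E'
from h import *
ft()
from cell import cams
d=cams.get_image('top');print(blank(d))
cv2.imwrite('pics/t6.png',cv2.resize(d['frame'][190:270,245:345,::-1],None,fx=7,fy=7))
E
done
```

```text
t 25.9 F tool xyz [-3.3 -7.9 -1.2] yaw_b 23.3
t 26.15 F tool xyz [ -2.7 -11.7  -2.8] yaw_b 24.3
t 26.4 F tool xyz [ -3.7 -16.8  -4.2] yaw_b 25.3
(array([ 47. , 118.1]), (54.6, 116.9), np.float64(0.27), (594.2, 106.5))
```

View pics/t6.png

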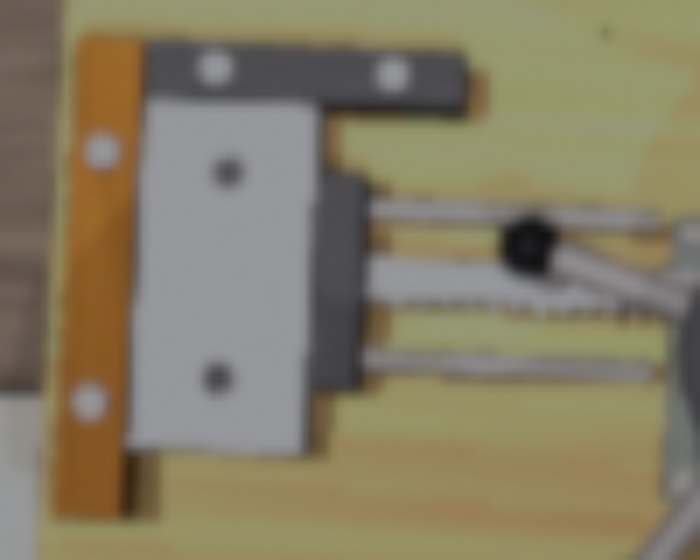

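The blank is flush against the fence and stop, with the jaw on its side. The last batch took the push to about 17 N against a target of 10 N. By my estimate that's about 95 N of grip, under the 120 N crush limit. I'm backing off now.

```bash
python3 -m creep '-1 0 -2 0 0;-1 0 -4 0 0;-1 0 -6 0 0;-1 0 0 -25 0;-1 0 0 -40 0;-1 0 0 -40 0;-1 0 0 0 0'; python3 - <<'E'
from h import *
ft()
from cell import cams
d=cams.get_image('top'); 
for k in (0,1):
    d=cams.get_image('top');f=d['frame'];hsv=cv2.cvtColor(f,cv2.COLOR_RGB2HSV)
    m=cv2.inRange(hsv,(0,0,100),(180,30,255));kk=np.zeros_like(m)
    cv2.fillConvexPoly(kk,proj(d,np.c_[tow([[-.05,.153],[.106,.153],[.106,.07],[-.05,.07]]),[.048]*4]).astype(np.int32),255)
    c=big(cv2.morphologyEx(m&kk,cv2.MORPH_OPEN,np.ones((5,5))));r=rect(d,cv2.convexHull(c),.048);print(r,tob(np.array(r[0])/1e3)*1e3)
cv2.imwrite('pics/t7.png',cv2.resize(f[160:320,140:510,::-1],None,fx=2.1,fy=2.1))
d=cams.get_image('side');cv2.imwrite('pics/s7.png',d['frame'][:,:,::-1])
E
```

```text
clock: 27.32
tcp_pos: [0.5574, -0.1742, 0.1817]
eef_rot: [1.742, 2.607, 0.002]
ft_force: [0.4, 0.2, -0.2]
opening: 0.007
t 27.32 F tool xyz [0.  0.4 0.2] yaw_b 25.3
((595.6541137695312, 109.17601013183594), (60.1354866027832, 119.47978210449219), 87.98556518554688) [[ 48.28688604 120.86389919]]
((595.6541137695312, 109.17601013183594), (60.1354866027832, 119.47978210449219), 87.98556518554688) [[ 48.28688604 120.86389919]]
```

View pics/t7.png

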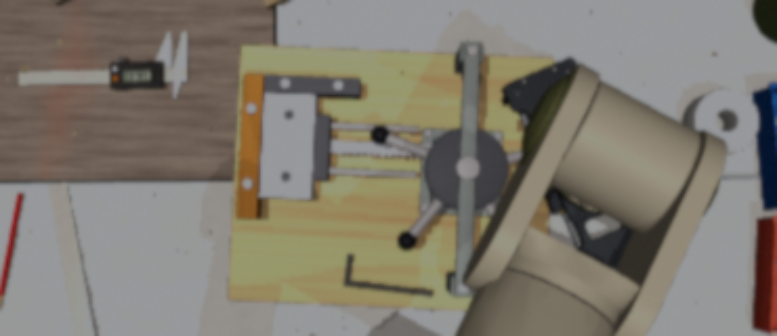

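```bash
python3 -c "
from cell import order
print(order.job_done())"
```

```text
the job is handed in; nothing more can be done
None
```

The blank is clamped home against the stop and the fence, and the job is handed in after about 27.5 s of robot time. One step overshot: the last push on the spoke reached about 17 N instead of the 10 N asked for.

- **Blank:** I pushed it home with both fingers, part-open, on its rear end. The push ran at about 6 N and rose to 15 N at the stop.
- **Capstan:** I wound it with four spokes, lifting off between each. The push stayed at about 3–5 N, then rose to 7.9, 11.7 and 16.8 N in 1° steps. I had queued those last three steps together, so it did not stop at 10 N. I estimate the grip peaked near 95 N, under the 120 N crush limit, and I backed off straight away.

**Last checks, from the top camera after letting go:**
- **Position:** the blank is flush with the stop and fence. It measured x 48, y 121 mm against the ideal 45, 120, which is within the roughly 3 mm error of my frame.
- **Squareness:** it was 0.8° (0.014 rad) off the board's edges. The fence showed the same 0.8°, so the two agree.
- **Jaw:** it is in contact with the blank's side.
- **Robot:** it is clear of everything, with the tool at 182 mm and no force on it.
- **Bystanders:** the hex key, caliper and label roll look unmoved. The try square was mostly outside that last picture, but the arm never came low near it.
- **Grip:** I could not measure the remaining force directly. The capstan's friction should hold about 15–25 N.

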